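Set the sample at the counting position

ROBOT

A 6-joint arm with a two-finger parallel gripper is mounted at the origin on a cart in front of the work surface, level with it; the furniture and walls round the work are solid. World frame = base frame: x ahead of the robot, y to its left, z up, the work surface at z = 0. Lengths are in m, angles in degrees, forces in N, time in s.
With the tool pointing down it reaches from about 0.35 to 0.925 m from the base axis. Payload 6.4 kg.
Tool frame: the origin (TCP) lies at the very end of the fingers, on their centre line; the grasp point (between the pads) lies 19 mm behind it; z points along the fingers, y is the line along which they close (so a half turn about z gives the same grasp; the last joint's range is limited). The gripper opens to 94 mm and grips with 3 to 60 N. Pads are 16 mm wide; open, the fingers measure 119 mm over their backs; the gripper's body (75 mm by 177 mm) begins 78 mm behind the grasp point.
Start: joints at [-73.172, 14.043, 89.255, -0, 76.702, -9.975], TCP at [0.293, -0.58, 0.205] pointing down, gripper open.
Joint ranges: [-179.41, 179.41], [-58.25, 129.5], [7.25, 145.43], [-54.29, 234.29], [11.92, 165.04], [-157.13, 157.13]. Speed limits (degrees/s): [147.25, 147.25, 180, 180, 180, 180].

INTERFACE

Orientations are given as a 3x3 rotation matrix whose columns are the frame's x, y, z axes.
In Python, from workcell import sensors, viewer, order gives the robot as it stands.
- The arm moves only by the tool step_arm, never from a script. Its argument "deltas" is a list that holds one entry, the list of rows, each a list of 6 numbers: the shift along the world's x, y, z scaled (see below), then the turn, a rotation vector about the world's x, y, z scaled (see below). In form: [[[tx, ty, tz, wx, wy, wz], ...]]. A call has 1 to 10 rows; each row shifts and turns the commanded pose from where the row before left it; what a row does not reach is not made up. The controller multiplies each number of a shift by 0.8 m and each number of a turn by 0.1 rad. A row lasts 1/12 s, in which the tool goes at most 41.7 mm and 7.16 degrees, less where a joint would pass 70% of its speed; a pose out of reach is approached as far as the arm can. A call with a number of a shift or a turn outside -1 to 1 is refused whole. A call with a gripper value outside its range is refused whole. "hand" is the finger opening in mm, from 0 to 94, set as the call begins (left out, the last holds). The fingers move at their own pace and stop on an object; "newtons" is the grip in N (left out, the last holds). Time passes only in rows, so rows that do not move let the fingers close. It gives the time, the measured TCP pose, the force, the opening and the grip force at its end, in the units of the state.
- sensors.state(): the state, without advancing time (a new reading comes with each control period).
- viewer.camera(name): name is "scene" or "top" or "wrist"; returns a dict with "frame" (400x640x3 uint8, red, green, blue), "intrinsics" (3x3 intrinsics, pixels), "R" (3x3) and "t" (3): a world point X has camera coordinates R X + t. Camera axes: x right, y down, z forward; pixel columns grow to the right and rows downward; lengths in m; the calibration is good to about 2 mm. A picture is of the moment at which its call begins. There is no depth.
- order.job_done(): hands the job in; it is judged then, once.
Trained networks look in the newest picture that a camera, given by its name, has taken for a name from the list of things; names that differ only in an ending like _2 or _b are one class to them, and where a whole thing is asked for, a point or a joint stands for the part that bears it (a point fixed in the world has none). Each returns a list of dicts, best first, with "score" (0 to 1); they miss things now and then, are a little off and sometimes report something else, mostly with a low value. They report only what shows in the picture. A call takes as long as a camera call. They do not tell look-alikes from the thing itself.
- viewer.recognise(thing, camera): "point" ([row, column] in pixels, amid what is visible of it).
- viewer.silhouettes(thing, camera): "mask" (400x640 bool, what is visible of it) and "point" ([row, column] in pixels, amid what is visible of it).
The state is a dict: "t": time; "qpos": joint angles; "qd": joint speeds; "joint_torque": joint torques, N m; "tcp_pos": TCP position; "orientation": TCP orientation; "ft_force": force on the tool from outside, world axes, zero at the start; "torque": the same for the moment, N m; "finger_gap": finger opening in m; "finger_force": force on a finger pad.
Only numpy, scipy, OpenCV 4.12 (cv2) and the standard library are available. Lean on these libraries where they do the work, as an engineer would, in place of code of your own. Each camera call takes 0.05 s, during which the arm holds its last target. There are 200 camera calls.

TASK

On the two-lane counting bench, push in the slide that carries the tall sample cup, with the fingertips against its upright plate, all the way to its end stop; then take the fingers away so that it springs back and stays caught on its stop pin at mid position, the cup beside the detector. Leave the other slide fully out, do not grip, lift or touch the cup or the tin, and do not disturb the pots and the disc beside the bench.

Things in the scene. Friction and masses are not known exactly. Their poses are not given: they have to be found in the camera images.
- bench: two-lane counting bench, fixed: grey base plate 208 x 272 mm, 8 mm thick; origin on the desk under its middle; x points away from the robot along the lanes, y left, z up. Lanes at bench y +0.062 (left) and -0.062 (right). Between them a fixed aluminium detector head, 34 mm wide, 94 mm high, bench x 0.010 to 0.094.
- slide_left (a joint): travel of the left slide (m): 0 = fully out towards the robot (as it starts), 0.065 = hard against its end stop. A spring pushes it back (2.4 N at 0, 6.3 N at the stop; drag 1.5 N per 0.1 m/s; lifting the pin 2 to 6 N more). Let go from beyond 0.041 it springs back only to 0.038, caught on its stop pin (mid position); let go earlier, back to 0. Once caught it cannot return to 0.
- pin_left (a joint): lift (m) of the left lane's sprung vertical stop pin: 0 = down. A ramped catch on the slide raises it up to 0.008 while the slide travels from about 0.006 to 0.040; then it drops behind the catch. Steel pin with black knob (top 90 mm above the desk) in a bracket on the lane's outer side, bench x 0.014, y +0.111. Not to be handled.
- plate_left (a point): near (robot-side) face of the left slide's upright push plate, mid-width, 60 mm above the desk. Bare aluminium plate 56 mm wide, 8 mm thick, top edge 80 mm above the desk, at the slide's near end, moving with it; free desk in front of it. Push along the point's +x axis (horizontal). The two plates' centres are 124 mm apart.
- nest_left (a point): centre of the floor of the black ring (84 mm outside, 76 mm inside, 10 mm high) on the left slide in which a container stands loosely; 22 mm above the desk, 94 mm beyond the plate's near face along +x. Moves with the slide.
- slide_right (a joint): travel of the right slide (m): 0 = fully out towards the robot (as it starts), 0.065 = hard against its end stop. A spring pushes it back (2.4 N at 0, 6.3 N at the stop; drag 1.5 N per 0.1 m/s; lifting the pin 2 to 6 N more). Let go from beyond 0.041 it springs back only to 0.038, caught on its stop pin (mid position); let go earlier, back to 0. Once caught it cannot return to 0.
- pin_right (a joint): lift (m) of the right lane's sprung vertical stop pin: 0 = down. A ramped catch on the slide raises it up to 0.008 while the slide travels from about 0.006 to 0.040; then it drops behind the catch. Steel pin with black knob (top 90 mm above the desk) in a bracket on the lane's outer side, bench x 0.014, y -0.111. Not to be handled.
- plate_right (a point): near (robot-side) face of the right slide's upright push plate, mid-width, 60 mm above the desk. Bare aluminium plate 56 mm wide, 8 mm thick, top edge 80 mm above the desk, at the slide's near end, moving with it; free desk in front of it. Push along the point's +x axis (horizontal). The two plates' centres are 124 mm apart.
- nest_right (a point): centre of the floor of the black ring (84 mm outside, 76 mm inside, 10 mm high) on the right slide in which a container stands loosely; 22 mm above the desk, 94 mm beyond the plate's near face along +x. Moves with the slide.
- cup: the sample cup: clear, see-through round cup with a flat pale lid, a green band below it and a dark plug at its foot, 71 mm diameter, 76 mm tall, loose, 0.09 kg; origin at the centre of its underside. Stands in the ring of one of the two slides (either).
- tin: flat round metal tin with lid, 66 mm diameter, 24 mm tall, loose; origin at the centre of its underside. Stands in the ring of the other slide.
- pot_a: bystander: loose dark sample pot with ribbed white cap, 56 mm diameter, 60 mm tall, right of the bench; origin at the centre of its underside.
- pot_b: bystander: loose yellowish sample pot with ribbed white cap, 50 mm diameter, 54 mm tall, left of the bench; origin at the centre of its underside.
- disc: bystander: loose small disc, 25 mm diameter, 7 mm thick, right of the bench; origin at the centre of its underside.
There are look-alikes about, which are no part of the job. There is more than one size of the tin; the one meant has the size given above.

How it is judged:
By the outcome, as a careful person would: the job done as asked, in the order asked, and still so for the second after the job is handed in, with the robot touching nothing.
It also fails if it takes over 35 s, if anything falls off the work surface, if the arm or the gripper's body presses on something with over 40 N, if the wrist force passes 120 N, or if a joint passes its speed limit or range.

## Working session

There is one attempt and no reset: what is moved stays moved. The work goes in short steps, Python scripts to look and compute and a tool call to move; the robot and the scene stay as the last step left them, time stands still between calls to the robot, and variables do not carry over. Pictures are saved under pics/ and viewed, at most 10 in all, crops included, and the job is handed in when it is done.

Besides the shell and the picture viewer there is one more tool, called after "Request:" as name(argument=value, ...), one argument or row to a line, values as JSON. step_arm: Moves the arm, as the interface text tells. Shifts and turns lie within -1 to 1; 1 stands for 0.8 m of shift or 0.1 rad of turn. Its arguments: {"type":"object","properties":{"deltas":{"type":"array","items":{"type":"array","items":{"type":"array","items":{"type":"number"}}}},"hand":{"type":"number"},"newtons":{"type":"number"}},"required":["deltas"]}

```bash
mkdir -p pics
cat > h.py <<'E'
import numpy as np, cv2
from workcell import sensors, viewer, order
def ray(c,px,z):
    K,R,t=map(np.array,(c["intrinsics"],c["R"],c["t"]))
    d=R.T@np.linalg.solve(K,[px[1],px[0],1]); o=-R.T@t
    return o+d*(z-o[2])/d[2]
def save(c,n): cv2.imwrite(f"pics/{n}.png",c["frame"][:,:,::-1])
E
python3 - <<'E'
from h import *
for n in("top","scene"):
    c=viewer.camera(n); save(c,n+"0")
    for th,z in dict(cup=.09,tin=.04,plate_left=.06,plate_right=.06,pin_left=.09,pin_right=.09,bench=.0,pot_a=.06,pot_b=.05,disc=.007).items():
        for d in viewer.recognise(th,n)[:3]: print(n,th,round(d["score"],2),np.round(d["point"]),ray(c,d["point"],z).round(3))
print(sensors.state())
E
```

```text
top cup 0.75 [201. 340.] [0.532 0.19  0.09 ]
top cup 0.37 [280. 236.] [0.382 0.387 0.09 ]
top tin 0.92 [235. 289.] [0.468 0.289 0.04 ]
top tin 0.89 [217. 200.] [0.504 0.472 0.04 ]
top tin 0.84 [254. 418.] [0.431 0.027 0.04 ]
top plate_left 0.93 [257. 292.] [0.424 0.281 0.06 ]
top plate_left 0.21 [223. 352.] [0.491 0.164 0.06 ]
top plate_right 0.59 [223. 355.] [0.492 0.158 0.06 ]
top pin_right 0.57 [215. 306.] [0.506 0.255 0.09 ]
top pin_right 0.49 [176. 352.] [0.582 0.165 0.09 ]
top bench 0.65 [218. 306.] [0.504 0.256 0.   ]
top pot_a 0.63 [280. 235.] [0.378 0.393 0.06 ]
top pot_a 0.61 [201. 401.] [0.536 0.064 0.06 ]
top pot_b 0.63 [280. 235.] [0.377 0.395 0.05 ]
top pot_b 0.61 [201. 401.] [0.537 0.062 0.05 ]
top disc 0.5 [166. 401.] [0.617 0.051 0.007]
top disc 0.44 [218. 306.] [0.505 0.254 0.007]
top disc 0.4 [222. 352.] [0.496 0.158 0.007]
scene cup 0.6 [178. 343.] [0.526 0.197 0.09 ]
scene tin 0.77 [231. 322.] [0.446 0.298 0.04 ]
scene tin 0.77 [208. 432.] [0.397 0.056 0.04 ]
scene plate_left 0.56 [246. 341.] [0.369 0.308 0.06 ]
scene pin_left 0.42 [168. 340.] [0.565 0.176 0.09 ]
[... 543 characters left out ...]
  7.67040979e+01, -9.97551012e+00]), 'qd': array([ 0.050331  , -0.03853291, -0.0506003 ,  0.15260891, -0.07075586,
       -0.02800763]), 'joint_torque': array([-4.78479578e-04, -4.15840924e+01, -3.14876354e+01,  6.84963260e-02,
        2.89316475e-02, -8.30890940e-06]), 'tcp_pos': array([ 0.29313051, -0.58014272,  0.20545317]), 'orientation': array([[ 8.92553695e-01,  4.50941127e-01,  3.04575850e-05],
       [ 4.50941124e-01, -8.92553695e-01,  6.46371795e-05],
       [ 5.63325926e-05, -4.39575757e-05, -9.99999997e-01]]), 'ft_force': array([-0.58660283,  0.83288542, -0.76250551]), 'torque': array([-0.0159611 ,  0.01091546,  0.01307612]), 'finger_force': 0.0, 'finger_gap': 0.09409524069407844}
```

Run:
```python
import cv2
a=cv2.imread("pics/top0.png")[120:320,170:450]; b=cv2.imread("pics/scene0.png")[130:310,250:460]
cv2.imwrite("pics/topc.png",cv2.resize(a,None,fx=2.8,fy=2.8,interpolation=2)); cv2.imwrite("pics/scenec.png",cv2.resize(b,None,fx=3.2,fy=3.2,interpolation=2))
```

```text
(no output)
```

View pics/topc.png

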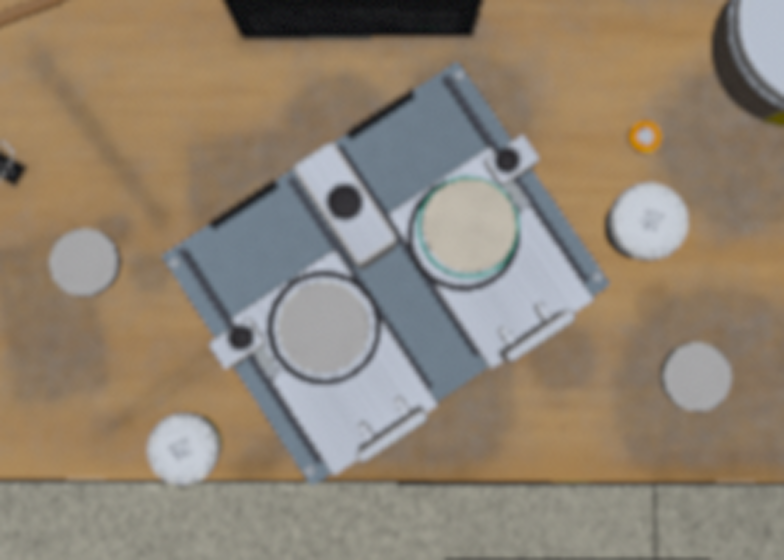

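View pics/scenec.png

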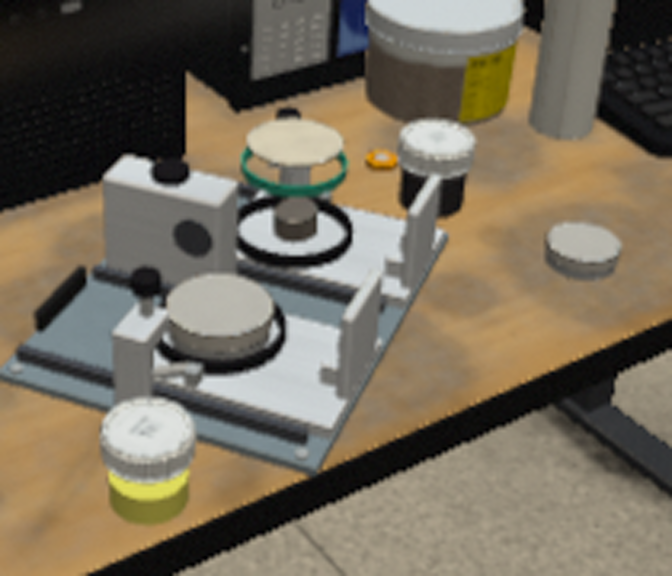

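The top crop shows the bench turned about 34° to the left. The clear cup with the pale lid and green ring is on the right slide (crop 465,230), and the tin is on the left slide (325,325). Possible confusions are the two loose grey tins (83,262 and 697,376), the white-capped pots (183,449 and 650,220) and the left plate (391,432). The target is the right plate, top edge near crop (540,338). The scene view agrees: cup behind the far/right plate at (420,235).

```bash
cat >> h.py <<'E'
def proj(c,X):
    K,R,t=map(np.array,(c["intrinsics"],c["R"],c["t"])); p=(R@np.atleast_2d(X).T).T+t; p=p@K.T; return p[:,:2]/p[:,2:]
E
python3 - <<'E'
from h import *
from scipy.optimize import least_squares
c=viewer.camera("top")
P=lambda u,v:(120+v/2.8,170+u/2.8)
co=np.array([ray(c,P(*p),.008)[:2] for p in[(460,63),(608,285),(317,483),(163,257)]])
B=np.array([[.104,-.136],[-.104,-.136],[-.104,.136],[.104,.136]])
f=lambda q:((B@np.array([[np.cos(q[2]),np.sin(q[2])],[-np.sin(q[2]),np.cos(q[2])]])+q[:2])-co).ravel()
s=least_squares(f,[.5,.25,.6]);q=s.x;print(q,np.degrees(q[2]),s.fun.round(4))
ax=np.array([np.cos(q[2]),np.sin(q[2])]);ay=np.array([-ax[1],ax[0]])
mid=ray(c,P(540,341),.08)[:2]; mL=ray(c,P(392,437),.08)[:2]
for m in(mid,mL): print(m,"bench",(m-q[:2])@ax,(m-q[:2])@ay)
# check draw
im=c["frame"][:,:,::-1].copy()
xn=(mid-q[:2])@ax
pts=[]
for y in(-.062,.062):
  for dy in(-.028,.028):
    for z in(.08,):
      for x in(xn,xn+.008): pts.append([*(q[:2]+x*ax+(y+dy)*ay),z])
pts+= [[*(q[:2]+b[0]*ax+b[1]*ay),.008] for b in B]
cr=cv2.resize(im[190:300,230:400],None,fx=4.6,fy=4.6,interpolation=2)
for u,v in proj(c,pts): cv2.circle(cr,(int((u-230+.5)*4.6),int((v-190+.5)*4.6)),2,(0,0,255),-1)
cv2.imwrite("pics/chk.png",cr)
E
```

```text
[0.5070049  0.25003584 0.59559042] 34.12481759426343 [ 0.0023  0.0006  0.0005 -0.004  -0.0036  0.0026  0.0008  0.0008]
[0.4544595  0.14412873] bench -0.102911633691623 -0.05819390611474273
[0.38834948 0.24626392] bench -0.10034106552599169 0.06344294737358228
```

View pics/chk.png

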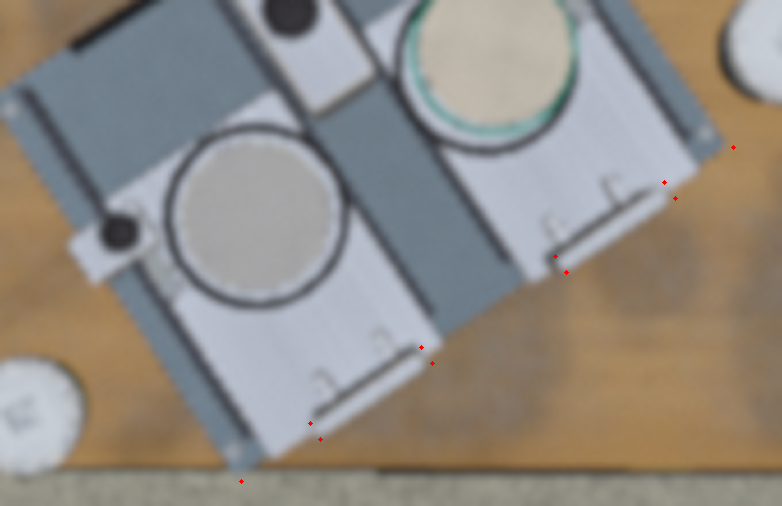

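The overlay dots sit about 1.3 px low and right of the edges. The right plate's near-face centre is therefore about (0.456, 0.147), push yaw 34°. I'm moving in front of it with the fingers closed.

Request:
step_arm(
  deltas=[
    [[0.009,0.049,0,0,0,0.13],[0.009,0.049,0,0,0,0.13],[0.009,0.049,0,0,0,0.13],[0.009,0.049,0,0,0,0.13],[0.009,0.049,0,0,0,0.13],[0.009,0.049,0,0,0,0.13],[0.009,0.049,0,0,0,0.13],[0.009,0.049,0,0,0,0.13],[0.009,0.049,0,0,0,0.13],[0.009,0.049,0,0,0,0.11]],
  ],
  hand=0,
)

```text
t: 1.98
tcp_pos: [0.365, -0.1865, 0.2056]
orientation: [[0.828, 0.561, 0.001], [0.561, -0.828, -0.0], [0.0, 0.001, -1.0]]
ft_force: [0.4, 0.0, 0.7]
finger_gap: 0.0309
finger_force: 0.0
```

Request:
step_arm(
  deltas=[
    [[0.009,0.049,0,0,0,0],[0.009,0.049,0,0,0,0],[0.009,0.049,0,0,0,0],[0.009,0.049,0,0,0,0],[0.009,0.049,0,0,0,0],[0.009,0.049,0,0,0,0],[0.009,0.049,0,0,0,0],[0.003,0.045,0,0,0,0],[0,0,0,0,0,0]],
  ],
)

```text
t: 2.73
tcp_pos: [0.4175, 0.1272, 0.2057]
orientation: [[0.823, 0.567, 0.0], [0.567, -0.823, 0.002], [0.001, -0.001, -1.0]]
ft_force: [0.6, -1.0, 0.3]
finger_gap: 0.0007
finger_force: 0.0
```

Request:
step_arm(
  deltas=[
    [[-0.004,-0.01,-0.04,0,0,0],[0,0,-0.04,0,0,0],[0,0,-0.04,0,0,0],[0,0,-0.04,0,0,0],[0,0,-0.04,0,0,0],[0,0,0,0,0,0]],
  ],
)

```text
t: 3.23
tcp_pos: [0.4094, 0.1137, 0.0399]
orientation: [[0.828, 0.561, -0.012], [0.561, -0.828, -0.0], [-0.01, -0.007, -1.0]]
ft_force: [-0.8, 1.3, -0.3]
finger_gap: 0.0004
finger_force: 0.0
```

Run:
```python
from h import *
ims=[]
for n in("wrist","top"):
    c=viewer.camera(n); im=c["frame"][:,:,::-1].copy()
    a=np.radians(34.1);ax=np.array([np.cos(a),np.sin(a)]);ay=np.array([-ax[1],ax[0]])
    for s in(-.028,0,.028):
        u,v=proj(c,[*(np.array([.456,.147])+s*ay),.08])[0]; print(n,u,v)
        if 0<u<640 and 0<v<400: cv2.circle(im,(int(u),int(v)),1,(0,0,255),-1)
    if n=="top": im=cv2.resize(im[190:280,300:430],None,fx=3.3,fy=3.3,interpolation=2)
    else: im=im[:, :]*1; im=cv2.resize(im,None,fx=.58,fy=.58) if 0 else cv2.resize(im,(475,297))
    ims.append(im)
h=min(i.shape[0] for i in ims); o=np.hstack([i[:h] for i in ims]); o=o[:,:]; 
o=cv2.resize(o,None,fx=min(1,790/o.shape[1]),fy=min(1,790/o.shape[1])); cv2.imwrite("pics/pre.png",o); print(sensors.state()["tcp_pos"])
```

```text
wrist 381.9113512100938 165.06129873330016
wrist 314.70531937727463 164.99179224472508
wrist 247.65716637107738 164.92244903915537
top 373.2437696853622 232.92422945843094
top 361.37233916981603 240.97961970614406
top 349.45289670880373 249.06758858511617
[0.41419805 0.11394746 0.04535633]
```

View pics/pre.png

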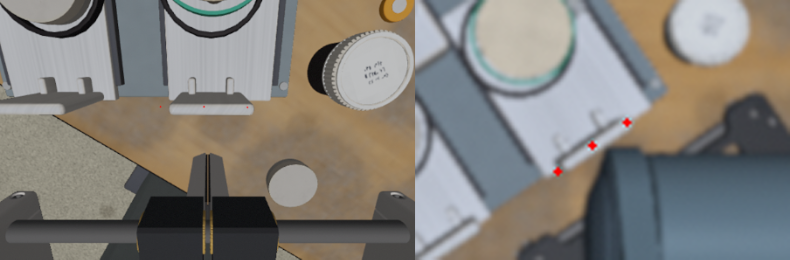

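The wrist view shows the right plate's top edge spanning 170–253 (centre 211) and the fingers at 207, so the aim is about 3 mm off to the left. I'm correcting that and approaching to first contact.

Request:
step_arm(
  deltas=[
    [[0.0186,0.0082,0,0,0,0],[0.0166,0.0112,0,0,0,0],[0.0052,0.0035,0,0,0,0],[0.0052,0.0035,0,0,0,0],[0.0052,0.0035,0,0,0,0],[0.0052,0.0035,0,0,0,0],[0,0,0,0,0,0]],
  ],
)

```text
t: 3.92
tcp_pos: [0.4599, 0.1408, 0.0465]
orientation: [[0.828, 0.561, 0.001], [0.561, -0.828, -0.001], [0.0, 0.001, -1.0]]
ft_force: [-1.9, -1.3, 2.8]
finger_gap: 0.0001
finger_force: 1.6
```

Request:
step_arm(
  deltas=[
    [[0.0052,0.0035,0,0,0,0],[0.0052,0.0035,0,0,0,0],[0.0052,0.0035,0,0,0,0],[0.0052,0.0035,0,0,0,0],[0.0052,0.0035,0,0,0,0],[0.0052,0.0035,0,0,0,0],[0.0052,0.0035,0,0,0,0],[0.0052,0.0035,0,0,0,0],[0,0,0,0,0,0]],
  ],
)

```text
t: 4.67
tcp_pos: [0.4924, 0.1631, 0.0459]
orientation: [[0.828, 0.561, -0.001], [0.561, -0.828, -0.001], [-0.001, -0.0, -1.0]]
ft_force: [-5.0, -3.6, 4.3]
finger_gap: 0.0003
finger_force: 2.8
```

Request:
step_arm(
  deltas=[
    [[0.0041,0.0028,0,0,0,0],[0.0041,0.0028,0,0,0,0],[0.0021,0.0014,0,0,0,0],[0,0,0,0,0,0]],
  ],
)

```text
t: 5.0
tcp_pos: [0.5002, 0.1685, 0.0457]
orientation: [[0.828, 0.561, -0.002], [0.561, -0.828, -0.001], [-0.002, -0.0, -1.0]]
ft_force: [-4.5, -3.6, 3.6]
finger_gap: 0.0005
finger_force: 3.1
```

Request:
step_arm(
  deltas=[
    [[0.0021,0.0014,0,0,0,0],[0.0021,0.0014,0,0,0,0],[0.0021,0.0014,0,0,0,0],[0,0,0,0,0,0]],
  ],
)

```text
t: 5.33
tcp_pos: [0.5019, 0.1696, 0.0457]
orientation: [[0.827, 0.563, -0.011], [0.563, -0.827, -0.006], [-0.013, -0.001, -1.0]]
ft_force: [-17.7, -14.7, 16.8]
finger_gap: 0.0005
finger_force: 11.4
```

Request:
step_arm(
  deltas=[
    [[0.0021,0.0014,0,0,0,0],[0,0,0,0,0,0]],
  ],
)

```text
t: 5.5
tcp_pos: [0.5019, 0.1696, 0.0457]
orientation: [[0.826, 0.563, -0.016], [0.563, -0.826, -0.009], [-0.018, -0.002, -1.0]]
ft_force: [-23.9, -19.7, 23.7]
finger_gap: 0.0005
finger_force: 15.7
```

TCP has stopped while the force rose from 6 N to 31 N, so the slide is on its end stop. I'm withdrawing straight back, slowly at first.

Request:
step_arm(
  deltas=[
    [[-0.0042,-0.0028,0,0,0,0],[-0.0042,-0.0028,0,0,0,0],[-0.0052,-0.0035,0,0,0,0],[-0.0052,-0.0035,0,0,0,0],[-0.0052,-0.0035,0,0,0,0],[-0.0052,-0.0035,0,0,0,0],[-0.0052,-0.0035,0,0,0,0],[-0.0052,-0.0035,0,0,0,0],[-0.0104,-0.007,0,0,0,0],[-0.0155,-0.0105,0,0,0,0]],
  ],
)

```text
t: 6.33
tcp_pos: [0.4561, 0.1382, 0.0459]
orientation: [[0.827, 0.561, 0.003], [0.561, -0.827, 0.001], [0.003, 0.001, -1.0]]
ft_force: [0.1, -0.1, 0.3]
finger_gap: 0.0005
finger_force: 0.0
```

Request:
step_arm(
  deltas=[
    [[-0.021,-0.014,0,0,0,0],[-0.021,-0.014,0.01,0,0,0],[0,-0.02,0.04,0,0,0],[0,-0.03,0.04,0,0,0],[0,-0.04,0.04,0,0,0],[0,-0.04,0.03,0,0,0],[0,-0.04,0,0,0,0],[0,-0.04,0,0,0,0],[0,0,0,0,0,0]],
  ],
)

```text
t: 7.08
tcp_pos: [0.4224, -0.0539, 0.1721]
orientation: [[0.831, 0.556, 0.004], [0.556, -0.831, -0.002], [0.002, 0.004, -1.0]]
ft_force: [0.3, 0.4, -0.6]
finger_gap: 0.0006
finger_force: 0.0
```

Run:
```python
from h import *
print(sensors.state()["ft_force"],sensors.state()["tcp_pos"])
c=viewer.camera("top");d=viewer.camera("scene")
a=cv2.resize(c["frame"][120:320,170:450,::-1],None,fx=1.5,fy=1.5,interpolation=2);b=cv2.resize(d["frame"][130:310,250:460,::-1],(350,300),interpolation=2)
cv2.imwrite("pics/end.png",np.hstack([a,b]))
```

```text
[ 0.33006211  0.3781619  -0.61636197] [ 0.42240252 -0.05391669  0.17207978]
```

View pics/end.png

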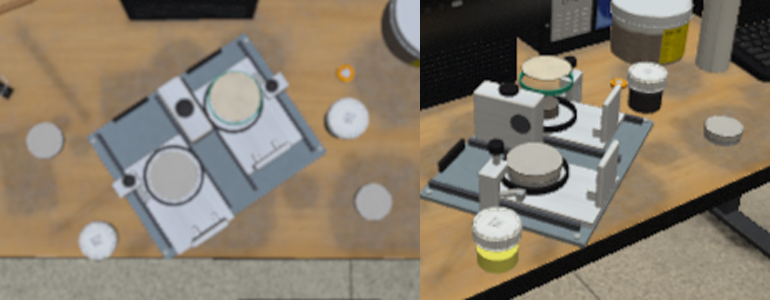

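The right slide now sits at mid position: its plate is at (272,152), about 20 px (roughly 40 mm) in from where it started. The cup stands upright in its ring beside the detector. The left slide is still fully out, and the pots and disc haven't moved.

```bash
python3 -c "
from workcell import order; print(order.job_done())"
```

```text
the job is handed in; nothing more can be done
None
```

The right slide, which carries the tall cup, was pushed to its end stop and sprang back to mid position on its pin with the cup beside the detector; in the last pictures the left slide, pots and disc are where they started, and the job is handed in.

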